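# Snap the suction nozzle onto the fume extractor and switch it on

### The arm

A 7-joint arm with a two-finger parallel gripper is mounted at the origin on a cart in front of the work surface, level with it; the furniture and walls round the work are solid. World frame = base frame: x ahead of the robot, y to its left, z up, the work surface at z = 0. Lengths are in mm, angles in degrees, forces in N, time in s.
With the tool pointing down it reaches from about 400 to 850 mm from the base axis. Payload 4.5 kg.
Tool frame: the origin (TCP) lies on the mounting face of the last link; the fingertips stand 173 mm ahead of it and the grasp point (between the pads) lies 155 mm ahead of it; z points along the fingers, y is the line along which they close (so a half turn about z gives the same grasp; the last joint's range is limited). The gripper opens to 85 mm and grips with 20 to 120 N. Pads are 22 mm wide; open, the fingers measure 114 mm over their backs; the gripper's body (76 mm by 85 mm) begins 54 mm behind the grasp point. The pads swing forward as they close: fully open they stand 13 mm farther back than shut.
Start: joints at [76.879, 39.483, -11.15, 89.685, 9.013, 51.709, -12.324], TCP at [162.389, -603.546, 404.717] pointing down, gripper open.
Joint ranges: [-172.22, 172.22], [-26.19, 119.32], [-84.43, 86.54], [7.71, 146.69], [-57.33, 237.33], [2.42, 119.75], [-152.13, 152.13]. Speed limits (degrees/s): [147.25, 147.25, 180, 180, 180, 180, 180].

### API

Orientations are given as [roll, pitch, yaw] about the fixed x, y, z axes, in that order (R = Rz(yaw) Ry(pitch) Rx(roll)).
In Python, from station import env gives the robot as it stands.
- The arm moves only by the tool jog_arm, never from a script. Its argument "rows" is text: rows parted by semicolons, each of 7 numbers parted by spaces: the turn, a rotation vector about the tool's x, y, z normalised to -1 to 1, where 1 is 2 rad, then the shift along the tool's x, y, z normalised to -1 to 1, where 1 is 1000 mm, then the closure, from -1 (fully open) to 1 (shut), so that 0 is half open. In form: ax ay az tx ty tz grip; .... A call has 1 to 5 rows; each row shifts and turns the commanded pose from where the row before left it, along the tool's axes as they then stand; what a row does not reach is not made up. A row lasts 1/8 s, in which the tool goes at most 62.5 mm and 10.7 degrees, less where a joint would pass 70% of its speed; a pose out of reach is approached as far as the arm can. A call with a number of a shift or a turn outside -1 to 1 is refused whole. A call with a gripper value outside its range is refused whole. The fingers move at their own pace and stop on an object; "force" is the grip in N (left out, the last holds). Time passes only in rows, so rows that do not move let the fingers close. It gives the time, the measured TCP pose, the force, the opening and the grip force at its end, in the units of the state.
- env.state(): the state, without advancing time (a new reading comes with each control period).
- env.camera(name): name is "scene" or "top"; returns (picture, depth): 400x640x3 uint8, red, green, blue; 400x640 float32, mm along the optical axis (not along the pixel's ray), 0 where there is no reading.
- env.camera_info(name): a dict with "mtx" (3x3 intrinsics, pixels), "origin" and "attitude" of the camera in the world. Camera axes: x right, y down, z forward; pixel columns grow to the right and rows downward; lengths in mm; the calibration is good to about 2 mm. A picture is of the moment at which its call begins. camera_info takes no time and is no camera call.
- env.close_job(): hands the job in; it is judged then, once.
The state is a dict: "time_s": time; "joint_positions": joint angles; "dq": joint speeds; "tau": joint torques, N m; "ee_pos": TCP position; "orientation": TCP orientation; "force": force on the tool from outside, world axes, zero at the start; "ft_torque": the same for the moment, N m; "grip_width": finger opening in mm; "finger_force": force on a finger pad.
Only numpy, scipy, OpenCV 4.12 (cv2) and the standard library are available. Lean on these libraries where they do the work, as an engineer would, in place of code of your own. Each camera call takes 0.05 s, during which the arm holds its last target. There are 200 camera calls.

### The job

Fit the black suction nozzle to the fume extractor: slide it down over the metal stub until its mouth sits on the flange, and feel it round until the stub's spring button snaps out through the hole in the nozzle's wall. Be gentle, it is thin moulding: the contact forces between nozzle and extractor must never pass 40 N in all, neither in pressing nor in twisting. Once it is locked on, switch the extractor on at its rocker, and leave the other things on the desk where they are.

Things in the scene. Friction and masses are not known exactly. Their poses are not given: they have to be found in the camera images.
- nozzle: Black moulded suction nozzle, 118 mm tall, 90 g, standing on its mouth; yaw within 0.6 rad of 0. Origin: centre of the mouth, z up its bore. A 52 mm bell collar 15 mm high with a conical lead-in (44 mm wide, narrowing to the 32 mm bore over 9 mm), a 38 mm tube to z = 50 mm, then a flat fish-tail to the top.
- nozzle_grip (a point): Centre of the nozzle's flat fish-tail, 94 mm above the mouth on its axis, with the nozzle's axes. Here it has parallel flat faces 22 mm apart along x and is 44 to 60 mm wide along y, from z = 70 mm to its top at z = 118 mm: grip it from above, fingers closing along the nozzle's x.
- nozzle_hole (a point): The round 10.4 mm hole through the nozzle's tube wall, on its -x side (the side towards the robot at yaw 0), 24 mm above the mouth. This point is the hole's centre on the outside of the tube.
- extractor: Grey flat fume extractor, fixed, 150 mm (x) by 250 mm (y), lid at z = 68 mm. Origin: centre of its underside on the desk; its -x side is the front with louvres, within 0.25 rad of facing the robot. On the lid an upright aluminium stub (x = 0, y = -60 mm) and a rocker switch.
- stub_seat (a point): On the stub's axis at the upper face of its 60 mm flange, 74 mm above the desk, with the extractor's axes. A seated nozzle has its origin here. The stub is 30 mm across and 42 mm high above the flange, its top edge bevelled 3 mm. The button in its side is 24 mm above the flange.
- stub_top (a point): Centre of the stub's top, 42 mm above the flange. The stub is clamped firmly in the lid at an unreported heading: its button points 0.2 to 1.25 rad from the extractor's -x round towards its +y (front left). Seat the nozzle, then turn it about its axis under light pressure till the button springs out; they must agree within 0.1 rad. Then it has 0.2 rad of play and more twisting only loads the button.
- button (a joint): Round, nearly flat-topped 9 mm steel spring button in the stub's side, in m: 0 = fully out (6 mm proud), grows as it is pushed in, at most 0.007; 0.003 to 0.005 while the nozzle's bore covers it, back near 0 when it has snapped through the hole. Spring 1.8 N at 0, 4.3 N at 0.005. The nozzle's lead-in pushes it in as the nozzle is pressed down (3 to 6 N).
- rocker (a joint): Rocker switch on the extractor's lid, in rad: 0 = off (as it starts; its far, +x, end stands up), 0.34 = on (far end pressed down). It stays where it is left; about 2 N on the far end moves it. Grey, 31 mm along x by 22 mm wide, in a black bezel.
- rocker_on_end (a point): Point on top of the raised far end of the rocker, about 79 mm above the desk with the switch off; on the extractor at x = -2 mm, y = +78 mm. Press straight down here, about 5 mm. The point does not move with the rocker.
- solder_spool: Bystander: a green-flanged reel of solder, 102 x 78 x 46 mm; origin at the centre of its underside.
- pliers: Bystander: orange-handled pliers lying open, 167 x 57 x 15 mm, long side along its x; origin at the centre of its underside.
- screwdriver: Bystander: a red-handled screwdriver lying down, 148 mm long along its y, 27 mm high; origin at the centre of its underside.
- tape_roll: Bystander: a small roll of black tape lying flat, 53 mm across, 19 mm high; origin at the centre of its underside.
- screw_tray: Bystander: a grey pressed dish of screws, 140 mm across, 30 mm high; origin at the centre of its underside.
- parts_tub: Bystander: a square parts tub with a pale lid, 78 x 75 x 34 mm; origin at the centre of its underside.

How it is judged:
By the outcome, as a careful person would: the job done as asked, in the order asked, and still so for the second after the job is handed in, with the robot touching nothing.
It also fails if it takes over 58 s, if anything falls off the work surface, if the arm or the gripper's body presses on something with over 40 N, if the wrist force passes 120 N, or if a joint passes its speed limit or range.

## Working session

There is one attempt and no reset: what is moved stays moved. The work goes in short steps, Python scripts to look and compute and a tool call to move; the robot and the scene stay as the last step left them, time stands still between calls to the robot, and variables do not carry over. Pictures are saved under pics/ and viewed, at most 10 in all, crops included, and the job is handed in when it is done.

Besides the shell and the picture viewer there is one more tool, called after "Emit:" by a JSON object that holds its "name" and its "arguments". jog_arm: Moves the arm, as the interface text tells. Scaled input: -1 to 1 covers 1000 mm each way for a shift and 2 rad each way for a turn. Its arguments: {"type":"object","properties":{"rows":{"type":"string"},"force":{"type":"number"}},"required":["rows"]}

```bash
mkdir -p pics; ls; cat > h.py <<'E'
import numpy as np, cv2
from scipy.spatial.transform import Rotation as R
from station import env
def Rm(a):
    a=np.array(a)
    return a if a.shape==(3,3) else R.from_euler('xyz',a,degrees=True).as_matrix()
def cloud(n):
    p,d=env.camera(n); i=env.camera_info(n); K=np.array(i['mtx']); v,u=np.mgrid[:400,:640]
    c=np.stack([(u-K[0,2])/K[0,0]*d,(v-K[1,2])/K[1,1]*d,d],-1)
    return p,d,c@Rm(i['attitude']).T+np.array(i['origin'])
E
python3 - <<'E'
from h import *
for n in('scene','top'):
    p,d,c=cloud(n); cv2.imwrite(f'pics/{n}0.png',p[...,::-1]); np.savez(f'{n}0.npz',p=p,d=d,c=c); i=env.camera_info(n);print(n,i)
s=env.state();print(s)
E
```

```text
pics
scene {'mtx': array([[498.13718896,   0.        , 315.51161183],
       [  0.        , 498.13718896, 193.94372362],
       [  0.        ,   0.        ,   1.        ]]), 'origin': array([-684.56045733,  839.42652443,  767.68453726]), 'attitude': array([-114.93186204,    0.59019984, -124.17895696])}
top {'mtx': array([[475.57184462,   0.        , 316.941752  ],
       [  0.        , 475.57184462, 195.61885915],
       [  0.        ,   0.        ,   1.        ]]), 'origin': array([ 401.54344294,   11.06001568, 1354.16557493]), 'attitude': array([-175.22356937,    1.39007574,  -89.06969235])}
{'time_s': 0.1, 'joint_positions': array([ 76.88005776,  39.53012169, -11.14485883,  89.73998546,
         9.0126285 ,  51.70934141, -12.32429239]), 'dq': array([-0.00817807, -0.11826141,  0.06707169, -0.17865412, -0.04289732,
        0.04517836, -0.02588257]), 'tau': array([-3.69673318e-03, -5.40599835e+01, -1.27155371e+00, -1.58985865e+01,
        9.36696451e-03,  4.37714552e-03,  9.45646441e-07]), 'ee_pos': array([ 162.25393341, -603.26050746,  403.93986749]), 'orientation': array([-1.79902641e+02,  7.18249931e-03,  1.50608300e+01]), 'force': array([ 0.50953886,  1.03272454, -0.64271445]), 'ft_torque': array([ 0.01329323,  0.01261012, -0.04182339]), 'finger_force': 0.0, 'grip_width': 85.49604496389064}
```

View pics/top0.png

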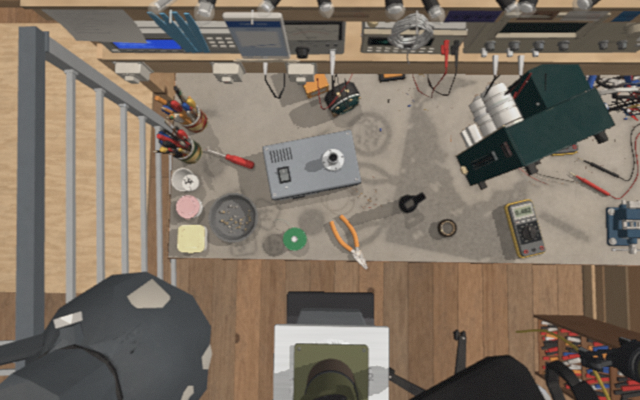

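View pics/scene0.png

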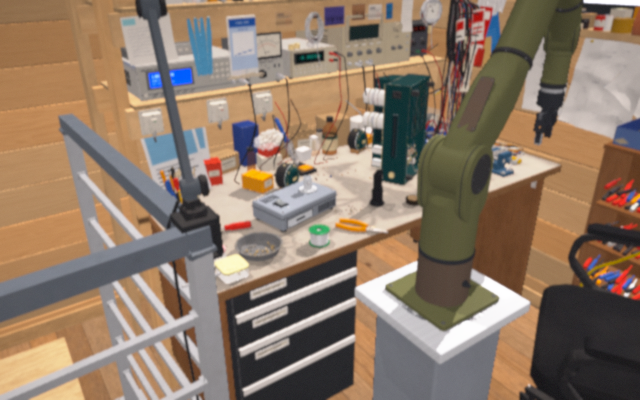

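The top view shows the extractor at (312,165), its stub at (333,159), the rocker at (284,174), the nozzle at (410,203) and the tape at (447,228). In the scene view the nozzle stands at (377,190) and the extractor at (295,205).

```bash
python3 - <<'E'
from h import *
for n,ext,noz in(('top',(255,125,368,205),(395,185,432,220)),('scene',(245,175,345,235),(365,160,390,212))):
    z=np.load(n+'0.npz');p,c=z['p'],z['c'];Z=c[...,2]
    def sub(b): return c[b[1]:b[3],b[0]:b[2]].reshape(-1,3),p[b[1]:b[3],b[0]:b[2]].reshape(-1,3)
    q,_=sub(ext)
    l=q[(abs(q[:,2]-68)<5)]; r=cv2.minAreaRect(l[:,:2].astype(np.float32));print(n,'lid',r,len(l),np.median(l[:,2]))
    for lo,hi in((72,78),(80,105),(105,125)):
        s=q[(q[:,2]>lo)&(q[:,2]<hi)];print(' z',lo,len(s),s.mean(0).round(1),s.min(0).round(1),s.max(0).round(1))
    q,col=sub(noz); dark=col.max(1)<75
    for lo,hi in((10,50),(50,95),(95,112),(112,130)):
        s=q[(q[:,2]>lo)&(q[:,2]<hi)&dark]
        if len(s)>4: print(' noz',lo,len(s),s.mean(0).round(1),s.min(0).round(1),s.max(0).round(1),cv2.minAreaRect(s[:,:2].astype(np.float32)))
z=np.load('top0.npz')
a=cv2.resize(z['p'][130:200,260:365],None,fx=7,fy=7,interpolation=cv2.INTER_CUBIC)
cv2.imwrite('pics/e.png',a[...,::-1])
b=cv2.resize(z['p'][185:220,390:435],None,fx=12,fy=12,interpolation=cv2.INTER_CUBIC)
b=np.clip(b.astype(float)*2,0,255).astype(np.uint8);cv2.imwrite('pics/n.png',b[...,::-1])
np.set_printoptions(linewidth=250);print(z['c'][190:216,396:428,2].astype(int))
E
```

```text
top lid ((595.4340209960938, 63.140098571777344), (150.64279174804688, 249.65965270996094), 11.599589347839355) 3994 69.24020840296384
 z 72 1061 [591.5  64.7  73.8] [502.6 -63.7  72. ] [688.9 193.5  78. ]
 z 80 109 [601.7  25.   93.4] [551.1 -11.3  80.1] [632.1 169.8 104.9]
 z 105 43 [606.3   4.6 115.4] [593.   -8.5 106.2] [621.   18.1 122.8]
 noz 10 99 [ 492.3 -202.2   21.6] [ 470.4 -227.1   10.3] [ 518.5 -185.7   49.6] ((494.4019470214844, -205.6525421142578), (47.94450378417969, 41.08972930908203), 5.40931510925293)
 noz 50 90 [ 499.6 -213.3   67.1] [ 476.2 -231.9   50.3] [ 514.9 -184.9   94.3] ((496.5210876464844, -208.99864196777344), (38.386653900146484, 41.19532775878906), 65.09798431396484)
 noz 95 24 [ 502.8 -221.8  101.7] [ 479.4 -233.8   95. ] [ 513.9 -189.2  111.9] ((497.59271240234375, -210.32736206054688), (19.661741256713867, 50.50012969970703), 33.19361877441406)
 noz 112 55 [ 494.1 -208.2  118.9] [ 472.8 -235.3  112.6] [ 515.2 -181.5  127.3] ((495.71160888671875, -209.16554260253906), (21.431930541992188, 58.881832122802734), 34.562992095947266)
scene lid ((652.8146
[... 4591 characters left out ...]
2    5    2    0   -4    1    2    4    1    1]
 [   2    3    2    2    2    0    0    0    6    9   13   11    7    5    7   -1    2    3    5    3    0    0    2    3    0    1    1   -1    0    1    8   -1]
 [   1    4    2    0    0    0    5   -3    0    0    1    2    3   11    0    0    0   -3    1    5    2    0    4    2    4    3   -2    0    1    5    1    0]
 [   7    2   -3    3    3   -1    3    2 1354   -2    1   -2    4    4    0    0   -2    6   -1    3    1    0   -2    5   -2    1    3    4   -3    3    6    2]
 [   3    1   -1    4    3    9    0   -1   -6    0    0   -2    0    5    2    1    2   -1    4    0    1    2   -1    0    1    6    1    0    5    9   -2   -1]]
```

View pics/e.png

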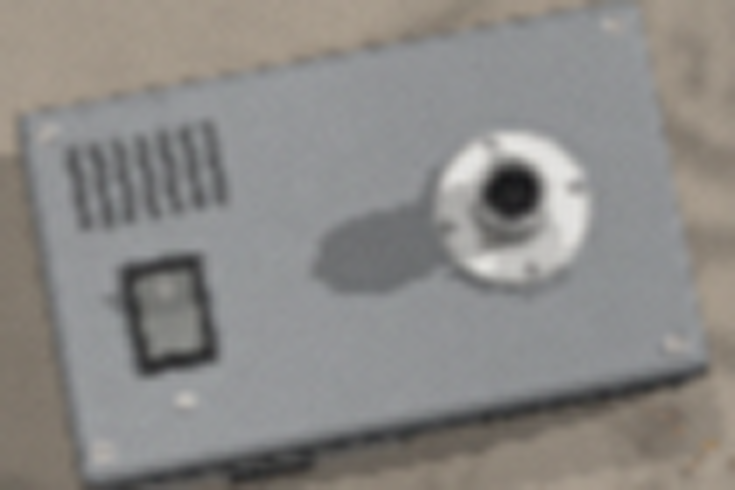

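View pics/n.png

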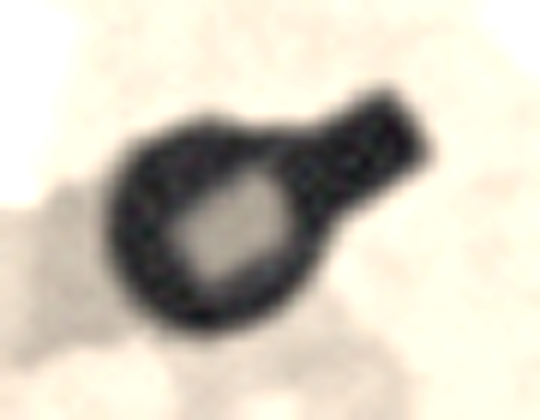

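```bash
cat >> h.py <<'E'
def rows(x,y,z,yaw,n,grip):
    s=env.state(); p=s['ee_pos']; M=Rm(s['orientation']); T=Rm([180,0,yaw])
    w=R.from_matrix(M.T@T).as_rotvec()/n; d=(np.array([x,y,z])-p)/n
    for k in range(n):
        print(*np.round(w/2,4),*np.round(M.T@d/1000,4),grip,end='; '); M=M@R.from_rotvec(w).as_matrix()
    print()
def st():
    s=env.state(); print({k:np.round(v,2) for k,v in s.items() if k not in('dq','tau')})
E
python3 - <<'E'
from h import *
rows(495.2,-209.3,400,124.4,12,-1)
C=np.array([607.3,4.4])
for n,b in(('top',(315,140,352,180)),('scene',(290,165,335,205))):
    z=np.load(n+'0.npz');c=z['c'][b[1]:b[3],b[0]:b[2]].reshape(-1,3)
    r=c[:,:2]-C; rr=np.hypot(*r.T); m=(rr<26)&(c[:,2]>84)&(c[:,2]<108)
    print(n,np.c_[np.degrees(np.arctan2(r[m,1],r[m,0])),rr[m],c[m,2]].round(0).astype(int)[np.argsort(np.degrees(np.arctan2(r[m,1],r[m,0])))].tolist())
a=np.mean([env.camera('scene')[0][160:210,285:340].astype(float) for _ in range(4)],0)
b=np.mean([env.camera('top')[0][140:180,310:355].astype(float) for _ in range(4)],0)
f=lambda q:cv2.resize(q,(390,390*q.shape[0]//q.shape[1]),interpolation=cv2.INTER_CUBIC)[:340]
im=np.hstack([f(a)[:340],f(b)[:340]]);cv2.imwrite('pics/s.png',np.clip(im*1.1,0,255)[...,::-1])
E
```

```text
-0.0001 -0.0001 -0.0795 0.0353 -0.0245 0.0004 -1; -0.0001 -0.0001 -0.0795 0.0388 -0.0186 0.0004 -1; -0.0001 -0.0001 -0.0795 0.0412 -0.0122 0.0004 -1; -0.0001 -0.0001 -0.0795 0.0426 -0.0055 0.0003 -1; -0.0001 -0.0001 -0.0795 0.043 0.0013 0.0003 -1; -0.0001 -0.0001 -0.0795 0.0422 0.0081 0.0003 -1; -0.0001 -0.0001 -0.0795 0.0404 0.0147 0.0003 -1; -0.0001 -0.0001 -0.0795 0.0376 0.0209 0.0003 -1; -0.0001 -0.0001 -0.0795 0.0338 0.0266 0.0003 -1; -0.0001 -0.0001 -0.0795 0.0292 0.0316 0.0003 -1; -0.0001 -0.0001 -0.0795 0.0238 0.0358 0.0003 -1; -0.0001 -0.0001 -0.0795 0.0178 0.0391 0.0003 -1; 
top [[-170, 14, 103], [-169, 15, 86], [-164, 9, 99], [-159, 14, 98], [-157, 6, 100], [-147, 14, 106], [-147, 15, 90], [-139, 8, 100], [-135, 15, 98], [-133, 3, 95], [-121, 9, 94], [-118, 15, 92], [-113, 6, 95], [-105, 8, 94], [-103, 11, 97], [-88, 8, 97], [-88, 10, 96], [-83, 5, 94], [-77, 11, 100], [-73, 2, 94], [-71, 8, 98], [-60, 12, 95], [-59, 6, 96], [-56, 9, 100], [-52, 13, 99], [-43, 3, 99], [-43, 7, 98], [-41, 12, 94], [-36, 13, 101], [-32, 9, 100], [-24, 12, 97], [-22, 13, 107], [-20, 7, 93], [
[... 1037 characters left out ...]
, 14, 98], [65, 14, 88], [67, 14, 106], [70, 11, 84], [71, 11, 91], [79, 8, 99], [87, 12, 104], [90, 13, 101], [98, 5, 103], [102, 10, 104], [106, 16, 92], [106, 16, 99], [106, 6, 92], [112, 7, 107], [112, 13, 88], [115, 14, 99], [118, 16, 85], [121, 17, 97], [125, 11, 91], [127, 12, 88], [130, 13, 103], [131, 14, 100], [143, 12, 88], [144, 10, 102], [144, 16, 86], [144, 10, 105], [144, 14, 96], [144, 17, 94], [145, 18, 102], [153, 25, 105], [155, 19, 98], [156, 18, 105], [158, 13, 85], [158, 13, 89], [163, 9, 90], [165, 19, 102], [170, 15, 89], [170, 16, 104], [174, 13, 95]][ WARN:0@3.917] global loadsave.cpp:1063 imwrite_ Unsupported depth image for selected encoder is fallbacked to CV_8U.
```

View pics/s.png

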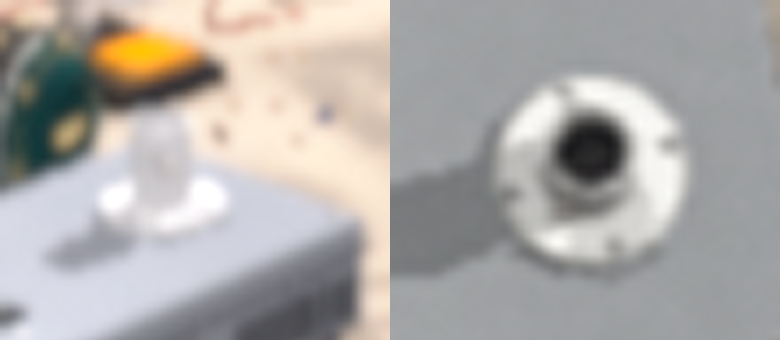

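The crop shows the stub at (160,170) in the left view and (590,150) in the right one. The depth points bulging to a radius of 18–21 mm put the button at a heading of about 155°, so the nozzle yaw should be about -25°. Moving now.

Emit:
{"name": "jog_arm", "arguments": {"rows": "0 0 -0.0795 0.0353 -0.0245 0 -1; 0 0 -0.0795 0.0388 -0.0186 0 -1; 0 0 -0.0795 0.0412 -0.0122 0 -1; 0 0 -0.0795 0.0426 -0.0055 0 -1; 0 0 -0.0795 0.043 0.0013 0 -1"}}

```text
time_s: 1.12
ee_pos: [302.0, -438.4, 404.9]
orientation: [180.0, 0.0, 60.9]
force: [1.0, -0.6, 0.1]
grip_width: 85.4
finger_force: 0.0
```

Emit:
{"name": "jog_arm", "arguments": {"rows": "0 0 -0.0795 0.0422 0.0081 0 -1; 0 0 -0.0795 0.0404 0.0147 0 -1; 0 0 -0.0795 0.0376 0.0209 0 -1; 0 0 -0.0795 0.0338 0.0266 0 -1; 0 0 -0.0795 0.0292 0.0316 0 -1"}}

```text
time_s: 1.75
ee_pos: [440.9, -274.4, 404.9]
orientation: [180.0, 0.0, 106.4]
force: [1.2, -0.3, -0.2]
grip_width: 85.4
finger_force: 0.0
```

Emit:
{"name": "jog_arm", "arguments": {"rows": "0 0 -0.0795 0.0238 0.0358 0 -1; 0 0 -0.0795 0.0178 0.0391 0 -1; 0 0 0 0 0 0 -1; 0 0 0 0 0 0 -1"}}

```text
time_s: 2.25
ee_pos: [495.3, -210.3, 404.5]
orientation: [-179.9, 0.0, 124.3]
force: [-0.7, -0.5, -0.1]
grip_width: 85.3
finger_force: 0.0
```

```bash
python3 - <<'E'
from h import *
st(); rows(495.2,-209.3,250,124.4,4,-1)
E
```

```text
{'time_s': np.float64(2.25), 'joint_positions': array([ 42.06,  37.18, -40.06, 103.89,  30.47,  50.26,  21.9 ]), 'ee_pos': array([ 495.27, -210.28,  404.52]), 'orientation': array([-1.7993e+02,  1.0000e-02,  1.2430e+02]), 'force': array([-0.72, -0.52, -0.14]), 'ft_torque': array([-0.02, -0.02,  0.02]), 'finger_force': np.float64(0.0), 'grip_width': np.float64(85.27)}
-0.0002 0.0 -0.0002 0.0002 0.0002 0.0386 -1; -0.0002 0.0 -0.0002 0.0002 0.0002 0.0386 -1; -0.0002 0.0 -0.0002 0.0002 0.0001 0.0386 -1; -0.0002 0.0 -0.0002 0.0002 0.0001 0.0386 -1;
```

Emit:
{"name": "jog_arm", "arguments": {"rows": "0 0 0 0.0004 0.0003 0.04 -1; 0 0 0 0.0004 0.0003 0.04 -1; 0 0 0 0 0 0.04 -1; 0 0 0 0 0 0.035 -1; 0 0 0 0 0 0 0", "force": 30}}

```text
time_s: 2.88
ee_pos: [494.0, -209.9, 247.8]
orientation: [-179.7, -0.2, 124.3]
force: [-0.9, 0.8, 1.2]
grip_width: 70.0
finger_force: 0.0
```

Emit:
{"name": "jog_arm", "arguments": {"rows": "0 0 0 0 0 0 0.4; 0 0 0 0 0 0 0.7; 0 0 0 0 0 0 1; 0 0 0 0 0 0 1; 0 0 0 0 0 0 1", "force": 30}}

```text
time_s: 3.5
ee_pos: [496.1, -209.0, 250.7]
orientation: [180.0, 0.1, 124.4]
force: [-0.8, -1.1, 7.1]
grip_width: 21.7
finger_force: 36.1
```

```bash
python3 - <<'E'
from h import *
st()
E
```

```text
{'time_s': np.float64(3.5), 'joint_positions': array([ 34.85,  49.19, -28.7 , 111.  ,  44.53,  31.29,   9.52]), 'ee_pos': array([ 496.07, -208.98,  250.74]), 'orientation': array([1.7996e+02, 1.1000e-01, 1.2436e+02]), 'force': array([-0.78, -1.09,  7.1 ]), 'ft_torque': array([-0.14,  0.15, -0.01]), 'finger_force': np.float64(36.1), 'grip_width': np.float64(21.72)}
```

Emit:
{"name": "jog_arm", "arguments": {"rows": "0 0 0 0 0 -0.03 1; 0 0 0 0 0 -0.06 1; 0 0 0 0 0 -0.06 1; 0 0 0 0 0 0 1; 0 0 0 0 0 0 1"}}

```text
time_s: 4.12
ee_pos: [495.0, -208.9, 399.2]
orientation: [-179.9, -0.0, 124.4]
force: [-1.1, 1.0, -1.7]
grip_width: 21.8
finger_force: 35.4
```

```bash
python3 - <<'E'
from h import *
st(); rows(607.3,4.4,400,80,8,1)
E
```

```text
{'time_s': np.float64(4.12), 'joint_positions': array([ 41.95,  37.59, -40.14, 104.35,  31.1 ,  49.68,  21.21]), 'ee_pos': array([ 495.03, -208.92,  399.22]), 'orientation': array([-1.7992e+02, -2.0000e-02,  1.2436e+02]), 'force': array([-1.1 ,  0.98, -1.74]), 'ft_torque': array([ 0.07,  0.  , -0.06]), 'finger_force': np.float64(35.35), 'grip_width': np.float64(21.76)}
-0.0001 0.0 0.0484 0.0141 0.0266 -0.0001 1; -0.0001 0.0 0.0484 0.0166 0.0251 -0.0001 1; -0.0001 0.0 0.0484 0.019 0.0234 -0.0001 1; -0.0001 0.0 0.0484 0.0211 0.0215 -0.0001 1; -0.0001 0.0 0.0484 0.0231 0.0193 -0.0001 1; -0.0001 0.0 0.0484 0.0249 0.017 -0.0001 1; -0.0001 0.0 0.0484 0.0264 0.0145 -0.0001 1; -0.0001 0.0 0.0484 0.0277 0.0119 -0.0001 1;
```

Emit:
{"name": "jog_arm", "arguments": {"rows": "0 0 0.0484 0.0141 0.0266 0 1; 0 0 0.0484 0.0166 0.0251 0 1; 0 0 0.0484 0.019 0.0234 0 1; 0 0 0.0484 0.0211 0.0215 0 1; 0 0 0.0484 0.0231 0.0193 0 1"}}

```text
time_s: 4.75
ee_pos: [565.4, -74.7, 397.4]
orientation: [-179.7, -0.0, 96.5]
force: [-0.0, -0.3, -0.6]
grip_width: 21.1
finger_force: 35.2
```

Emit:
{"name": "jog_arm", "arguments": {"rows": "0 0 0.0484 0.0249 0.017 0 1; 0 0 0.0484 0.0264 0.0145 0 1; 0 0 0.0484 0.0277 0.0119 0 1; 0 0 0 0 0 0 1; 0 0 0 0 0 0 1"}}

```text
time_s: 5.38
ee_pos: [607.0, 3.9, 397.9]
orientation: [-179.8, 0.1, 80.0]
force: [-0.1, 0.1, -1.0]
grip_width: 21.5
finger_force: 35.2
```

```bash
python3 - <<'E'
from h import *
st(); rows(607.3,4.4,372,80,1,1)
p,d,c=cloud('top'); np.savez('t1.npz',p=p,c=c)
M=Rm(env.state()['orientation']);e=env.state()['ee_pos']
# points in tool frame, around nozzle/collar heights
for n in('top','scene'):
    p,d,c=cloud(n)
    q=(c-e)@M; z=q[...,2]; m=(np.hypot(q[...,0],q[...,1])<45)&(p.max(2)<80)
    for lo,hi in((232,256),(200,232),(160,200)):
        k=m&(z>lo)&(z<hi); 
        if k.sum()>5: print(n,lo,k.sum(),q[k].mean(0).round(1),q[k].min(0).round(1),q[k].max(0).round(1))
    cv2.imwrite(f'pics/{n}1.png',cv2.resize(p[90:230,230:430],None,fx=4,fy=4,interpolation=cv2.INTER_CUBIC)[...,::-1])
E
```

```text
{'time_s': np.float64(5.38), 'joint_positions': array([  9.55,  40.03, -25.51,  92.82,  20.62,  52.11, -33.56]), 'ee_pos': array([607.01,   3.89, 397.92]), 'orientation': array([-1.798e+02,  1.400e-01,  8.004e+01]), 'force': array([-0.14,  0.08, -1.01]), 'ft_torque': array([-0.02,  0.05, -0.03]), 'finger_force': np.float64(35.22), 'grip_width': np.float64(21.46)}
-0.0017 0.0012 0.0003 0.0006 0.0003 0.0259 1; 
top 232 6 [ 22.1  -8.8 238.2] [ 20.4 -13.4 235.3] [ 24.4  -5.9 239.9]
scene 232 68 [  6.  -14.2 239.5] [-17.5 -28.3 232.3] [ 26.2  18.5 248.8]
scene 200 84 [  6.7 -12.8 216.9] [-13.9 -21.8 200.1] [ 24.8  12.3 231.9]
scene 160 108 [  5.5 -10.9 181.8] [-19.5 -20.8 160.7] [ 25.   -0.6 199.9]
```

View pics/scene1.png

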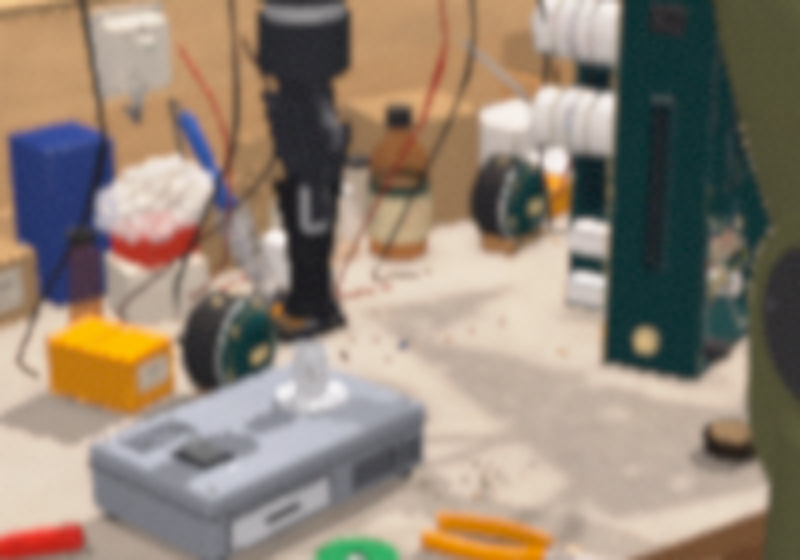

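The nozzle is held upright above the stub: it is at (310,325) in the crop, the stub at (312,375). Lowering.

Emit:
{"name": "jog_arm", "arguments": {"rows": "0 0 0 0.0006 0.0003 0.012 1; 0 0 0 0 0 0.012 1; 0 0 0 0 0 0.006 1; 0 0 0 0 0 0.003 1; 0 0 0 0 0 0.003 1"}}

```text
time_s: 6.15
ee_pos: [608.2, 5.3, 363.6]
orientation: [180.0, -0.0, 80.0]
force: [-0.1, 0.8, -0.6]
grip_width: 21.4
finger_force: 35.2
```

Emit:
{"name": "jog_arm", "arguments": {"rows": "0 0 0 0 0 0.003 1; 0 0 0 0 0 0.003 1; 0 0 0 0 0 0 1"}}

```text
time_s: 6.52
ee_pos: [608.0, 5.2, 357.5]
orientation: [-180.0, 0.0, 80.0]
force: [0.2, 0.3, -0.7]
grip_width: 21.5
finger_force: 35.2
```

```bash
python3 - <<'E'
from h import *
st()
E
```

```text
{'time_s': np.float64(6.52), 'joint_positions': array([  8.75,  42.82, -24.29,  95.06,  22.47,  47.04, -35.3 ]), 'ee_pos': array([608.02,   5.17, 357.5 ]), 'orientation': array([-1.7998e+02,  1.0000e-02,  8.0010e+01]), 'force': array([ 0.17,  0.27, -0.69]), 'ft_torque': array([ 0.03,  0.04, -0.02]), 'finger_force': np.float64(35.19), 'grip_width': np.float64(21.49)}
```

Emit:
{"name": "jog_arm", "arguments": {"rows": "0 0 0 -0.0003 0 0.002 1; 0 0 0 0 0 0.002 1; 0 0 0 0 0 0.002 1; 0 0 0 0 0 0 1"}}

```text
time_s: 7.02
ee_pos: [608.0, 4.3, 351.4]
orientation: [-180.0, 0.1, 80.0]
force: [0.6, -1.8, -2.4]
grip_width: 21.6
finger_force: 35.3
```

Emit:
{"name": "jog_arm", "arguments": {"rows": "0 0 0 0 0 0.002 1; 0 0 0 0 0 0.002 1; 0 0 0 0 0 0.002 1; 0 0 0 0 0 0 1"}}

```text
time_s: 7.52
ee_pos: [607.9, 4.5, 345.6]
orientation: [-180.0, 0.1, 80.0]
force: [0.1, -4.7, 2.0]
grip_width: 21.7
finger_force: 35.6
```

```bash
python3 - <<'E'
from h import *
st()
E
```

```text
{'time_s': np.float64(7.52), 'joint_positions': array([  8.55,  43.66, -23.84,  95.67,  23.05,  45.62, -35.76]), 'ee_pos': array([607.93,   4.46, 345.58]), 'orientation': array([-1.7999e+02,  6.0000e-02,  7.9990e+01]), 'force': array([ 0.14, -4.74,  1.95]), 'ft_torque': array([-1.16,  0.17,  0.  ]), 'finger_force': np.float64(35.64), 'grip_width': np.float64(21.74)}
```

Emit:
{"name": "jog_arm", "arguments": {"rows": "0 0 0 -0.0008 0 0.001 1; 0 0 0 0 0 0.002 1; 0 0 0 0 0 0.002 1; 0 0 0 0 0 0 1"}}

```text
time_s: 8.02
ee_pos: [607.8, 4.1, 340.3]
orientation: [-180.0, -0.0, 80.0]
force: [0.3, -3.1, -0.2]
grip_width: 21.7
finger_force: 35.6
```

```bash
python3 - <<'E'
from h import *
st()
E
```

```text
{'time_s': np.float64(8.02), 'joint_positions': array([  8.51,  44.04, -23.69,  95.95,  23.27,  44.97, -35.9 ]), 'ee_pos': array([607.81,   4.15, 340.27]), 'orientation': array([-179.98,   -0.  ,   80.01]), 'force': array([ 0.29, -3.13, -0.24]), 'ft_torque': array([-0.87,  0.18,  0.03]), 'finger_force': np.float64(35.58), 'grip_width': np.float64(21.72)}
```

Emit:
{"name": "jog_arm", "arguments": {"rows": "0 0 0 -0.001 0 0.002 1; 0 0 0 0 0 0.002 1; 0 0 0 0 0 0 1"}}

```text
time_s: 8.4
ee_pos: [607.6, 3.6, 336.2]
orientation: [-180.0, -0.0, 80.0]
force: [-0.2, -1.1, -2.3]
grip_width: 21.8
finger_force: 35.2
```

Emit:
{"name": "jog_arm", "arguments": {"rows": "0 0 0 0 0 0.002 1; 0 0 0 0 0 0.002 1; 0 0 0 0 0 0 1"}}

```text
time_s: 8.78
ee_pos: [607.6, 3.4, 332.3]
orientation: [-180.0, -0.0, 80.0]
force: [-1.0, -0.2, -1.6]
grip_width: 21.8
finger_force: 35.2
```

```bash
python3 - <<'E'
from h import *
st()
E
```

```text
{'time_s': np.float64(8.78), 'joint_positions': array([  8.43,  44.62, -23.42,  96.35,  23.63,  44.02, -36.15]), 'ee_pos': array([607.56,   3.43, 332.32]), 'orientation': array([-1.7996e+02, -2.0000e-02,  8.0030e+01]), 'force': array([-0.97, -0.16, -1.65]), 'ft_torque': array([-0.07,  0.29,  0.01]), 'finger_force': np.float64(35.25), 'grip_width': np.float64(21.79)}
```

Emit:
{"name": "jog_arm", "arguments": {"rows": "0 0 0 0 0 0.002 1; 0 0 0 0 0 0.002 1; 0 0 0 0 0 0.002 1; 0 0 0 0 0 0 1"}}

```text
time_s: 9.28
ee_pos: [607.8, 3.6, 326.4]
orientation: [-180.0, -0.1, 80.0]
force: [-1.8, 0.8, -3.1]
grip_width: 20.8
finger_force: 35.2
```

Emit:
{"name": "jog_arm", "arguments": {"rows": "0 0 0 0 0 0.001 1; 0 0 0 0 0 0.001 1; 0 0 0 0 0 0 1"}}

```text
time_s: 9.65
ee_pos: [607.7, 3.6, 324.9]
orientation: [180.0, -0.0, 80.0]
force: [-2.5, 2.2, 0.5]
grip_width: 21.8
finger_force: 35.6
```

```bash
python3 - <<'E'
from h import *
st()
E
```

```text
{'time_s': np.float64(9.65), 'joint_positions': array([  8.25,  45.18, -23.12,  96.67,  24.01,  43.1 , -36.48]), 'ee_pos': array([607.72,   3.58, 324.87]), 'orientation': array([ 1.7999e+02, -4.0000e-02,  8.0030e+01]), 'force': array([-2.47,  2.19,  0.48]), 'ft_torque': array([ 0.61,  0.5 , -0.03]), 'finger_force': np.float64(35.6), 'grip_width': np.float64(21.77)}
```

Emit:
{"name": "jog_arm", "arguments": {"rows": "0 0 0 0 0 0.001 1; 0 0 0 0 0 0 1"}}

```text
time_s: 9.9
ee_pos: [607.7, 3.7, 324.7]
orientation: [180.0, -0.0, 80.0]
force: [-4.2, 2.6, 7.7]
grip_width: 21.5
finger_force: 36.4
```

Emit:
{"name": "jog_arm", "arguments": {"rows": "0 0 0.02 0 0 0 1; 0 0 0.02 0 0 0 1; 0 0 0 0 0 0 1"}}

```text
time_s: 10.28
ee_pos: [608.0, 3.7, 324.8]
orientation: [179.9, -0.1, 75.4]
force: [-2.2, 2.8, 6.2]
grip_width: 21.6
finger_force: 36.2
```

```bash
python3 - <<'E'
from h import *
st()
E
```

```text
{'time_s': np.float64(10.28), 'joint_positions': array([  7.52,  45.01, -21.81,  96.7 ,  22.81,  42.62, -40.02]), 'ee_pos': array([608.02,   3.71, 324.76]), 'orientation': array([ 1.7991e+02, -6.0000e-02,  7.5420e+01]), 'force': array([-2.23,  2.78,  6.19]), 'ft_torque': array([ 0.68,  0.72, -0.07]), 'finger_force': np.float64(36.19), 'grip_width': np.float64(21.59)}
```

Emit:
{"name": "jog_arm", "arguments": {"rows": "0 0 0.02 0 0 0 1; 0 0 0.02 0 0 0 1; 0 0 0 0 0 0 1"}}

```text
time_s: 10.65
ee_pos: [608.6, 3.2, 324.8]
orientation: [179.8, -0.1, 70.8]
force: [-0.8, 1.2, 6.0]
grip_width: 21.8
finger_force: 36.1
```

```bash
python3 - <<'E'
from h import *
st()
E
```

```text
{'time_s': np.float64(10.65), 'joint_positions': array([  6.83,  44.86, -20.48,  96.69,  21.6 ,  42.18, -43.5 ]), 'ee_pos': array([608.59,   3.17, 324.76]), 'orientation': array([ 1.7982e+02, -7.0000e-02,  7.0790e+01]), 'force': array([-0.76,  1.18,  6.01]), 'ft_torque': array([ 0.47,  0.24, -0.08]), 'finger_force': np.float64(36.13), 'grip_width': np.float64(21.78)}
```

Emit:
{"name": "jog_arm", "arguments": {"rows": "0 0 0.02 0 0 0 1; 0 0 0.02 0 0 0 1; 0 0 0 0 0 0 1"}}

```text
time_s: 11.02
ee_pos: [608.6, 2.6, 324.7]
orientation: [179.8, -0.0, 66.2]
force: [-1.3, 1.0, 6.0]
grip_width: 21.7
finger_force: 36.2
```

```bash
python3 - <<'E'
from h import *
st()
E
```

```text
{'time_s': np.float64(11.02), 'joint_positions': array([  6.14,  44.71, -19.15,  96.72,  20.36,  41.84, -46.95]), 'ee_pos': array([608.61,   2.58, 324.75]), 'orientation': array([ 1.798e+02, -3.000e-02,  6.618e+01]), 'force': array([-1.29,  1.02,  6.01]), 'ft_torque': array([ 0.13,  0.2 , -0.04]), 'finger_force': np.float64(36.16), 'grip_width': np.float64(21.69)}
```

Emit:
{"name": "jog_arm", "arguments": {"rows": "0 0 0.015 0 0 0 1; 0 0 0.015 0 0 0 1; 0 0 0 0 0 0 1"}}

```text
time_s: 11.4
ee_pos: [608.6, 2.4, 324.7]
orientation: [179.8, -0.0, 62.7]
force: [-0.9, -0.1, 6.0]
grip_width: 21.9
finger_force: 36.2
```

```bash
python3 - <<'E'
from h import *
st()
E
```

```text
{'time_s': np.float64(11.4), 'joint_positions': array([  5.62,  44.6 , -18.17,  96.76,  19.41,  41.59, -49.52]), 'ee_pos': array([608.57,   2.39, 324.74]), 'orientation': array([ 1.798e+02, -2.000e-02,  6.275e+01]), 'force': array([-0.91, -0.09,  6.05]), 'ft_torque': array([ 0.04,  0.23, -0.02]), 'finger_force': np.float64(36.18), 'grip_width': np.float64(21.91)}
```

Emit:
{"name": "jog_arm", "arguments": {"rows": "0 0 0.013 0 0 0 1; 0 0 0.013 0 0 0 1; 0 0 0 0 0 0 1"}}

```text
time_s: 11.78
ee_pos: [608.6, 2.4, 324.7]
orientation: [179.8, -0.0, 59.8]
force: [-1.5, 0.4, 6.2]
grip_width: 21.5
finger_force: 36.2
```

```bash
python3 - <<'E'
from h import *
st()
E
```

```text
{'time_s': np.float64(11.78), 'joint_positions': array([  5.16,  44.52, -17.33,  96.79,  18.58,  41.37, -51.74]), 'ee_pos': array([608.58,   2.36, 324.74]), 'orientation': array([ 1.798e+02, -2.000e-02,  5.977e+01]), 'force': array([-1.53,  0.39,  6.25]), 'ft_torque': array([-0.04,  0.22, -0.04]), 'finger_force': np.float64(36.18), 'grip_width': np.float64(21.49)}
```

Emit:
{"name": "jog_arm", "arguments": {"rows": "0 0 0.013 0 0 0 1; 0 0 0.013 0 0 0 1; 0 0 0 0 0 0 1"}}

```text
time_s: 12.15
ee_pos: [608.5, 2.2, 324.7]
orientation: [179.8, -0.0, 56.8]
force: [-0.3, -0.5, 6.0]
grip_width: 21.6
finger_force: 36.2
```

```bash
python3 - <<'E'
from h import *
st()
E
```

```text
{'time_s': np.float64(12.15), 'joint_positions': array([  4.69,  44.43, -16.49,  96.82,  17.74,  41.17, -53.96]), 'ee_pos': array([608.52,   2.23, 324.73]), 'orientation': array([ 1.7981e+02, -2.0000e-02,  5.6790e+01]), 'force': array([-0.3 , -0.51,  5.95]), 'ft_torque': array([0.03, 0.33, 0.01]), 'finger_force': np.float64(36.21), 'grip_width': np.float64(21.57)}
```

Emit:
{"name": "jog_arm", "arguments": {"rows": "0 0 0.013 0 0 0 1; 0 0 0.013 0 0 0 1; 0 0 0 0 0 0 1"}}

```text
time_s: 12.52
ee_pos: [608.2, 2.1, 324.7]
orientation: [179.8, 0.0, 53.8]
force: [-2.2, -0.4, 7.7]
grip_width: 21.4
finger_force: 36.3
```

```bash
python3 - <<'E'
from h import *
st()
E
```

```text
{'time_s': np.float64(12.52), 'joint_positions': array([  4.23,  44.35, -15.63,  96.87,  16.9 ,  41.01, -56.15]), 'ee_pos': array([608.2 ,   2.07, 324.73]), 'orientation': array([1.7984e+02, 3.0000e-02, 5.3820e+01]), 'force': array([-2.24, -0.37,  7.65]), 'ft_torque': array([-0.09,  0.51,  0.09]), 'finger_force': np.float64(36.32), 'grip_width': np.float64(21.44)}
```

Emit:
{"name": "jog_arm", "arguments": {"rows": "0 0 0.009 0 0 0 1; 0 0 0.009 0 0 0 1; 0 0 0 0 0 0 1"}}

```text
time_s: 12.9
ee_pos: [608.1, 2.1, 324.7]
orientation: [179.8, 0.0, 51.8]
force: [-1.9, -0.9, 8.7]
grip_width: 21.5
finger_force: 36.4
```

```bash
python3 - <<'E'
from h import *
st()
E
```

```text
{'time_s': np.float64(12.9), 'joint_positions': array([  3.9 ,  44.29, -15.06,  96.9 ,  16.32,  40.89, -57.65]), 'ee_pos': array([608.07,   2.14, 324.74]), 'orientation': array([1.7984e+02, 5.0000e-02, 5.1820e+01]), 'force': array([-1.92, -0.9 ,  8.68]), 'ft_torque': array([-0.12,  0.6 ,  0.26]), 'finger_force': np.float64(36.39), 'grip_width': np.float64(21.54)}
```

Emit:
{"name": "jog_arm", "arguments": {"rows": "0 0 -0.026 0 0 0 1; 0 0 -0.026 0 0 0 1; 0 0 -0.026 0 0 0 1; 0 0 -0.017 0 0 0 1; 0 0 0 0 0 0 1"}}

```text
time_s: 13.52
ee_pos: [608.6, 2.4, 324.8]
orientation: [179.8, -0.0, 62.7]
force: [-1.2, 0.9, 5.8]
grip_width: 21.5
finger_force: 36.2
```

```bash
python3 - <<'E'
from h import *
st()
E
```

```text
{'time_s': np.float64(13.52), 'joint_positions': array([  5.63,  44.6 , -18.18,  96.75,  19.4 ,  41.58, -49.59]), 'ee_pos': array([608.61,   2.43, 324.77]), 'orientation': array([ 1.7981e+02, -4.0000e-02,  6.2670e+01]), 'force': array([-1.24,  0.94,  5.8 ]), 'ft_torque': array([0.08, 0.28, 0.08]), 'finger_force': np.float64(36.18), 'grip_width': np.float64(21.51)}
```

Emit:
{"name": "jog_arm", "arguments": {"rows": "0 0 -0.013 0 0 0 1; 0 0 -0.013 0 0 0 1; 0 0 0 0 0 0 1"}}

```text
time_s: 13.9
ee_pos: [608.6, 2.5, 324.7]
orientation: [179.8, -0.0, 65.6]
force: [-0.9, 0.7, 6.5]
grip_width: 21.8
finger_force: 36.2
```

```bash
python3 - <<'E'
from h import *
st()
E
```

```text
{'time_s': np.float64(13.9), 'joint_positions': array([  6.08,  44.7 , -19.02,  96.73,  20.23,  41.8 , -47.36]), 'ee_pos': array([608.61,   2.5 , 324.73]), 'orientation': array([ 1.7981e+02, -3.0000e-02,  6.5640e+01]), 'force': array([-0.88,  0.73,  6.45]), 'ft_torque': array([0.09, 0.24, 0.06]), 'finger_force': np.float64(36.18), 'grip_width': np.float64(21.78)}
```

Emit:
{"name": "jog_arm", "arguments": {"rows": "0 0 -0.01 0 0 0 1; 0 0 -0.01 0 0 0 1; 0 0 0 0 0 0 1"}}

```text
time_s: 14.28
ee_pos: [608.6, 2.6, 324.7]
orientation: [179.8, -0.0, 67.9]
force: [-1.8, 1.1, 6.9]
grip_width: 22.0
finger_force: 36.2
```

```bash
python3 - <<'E'
from h import *
st()
E
```

```text
{'time_s': np.float64(14.28), 'joint_positions': array([  6.44,  44.77, -19.67,  96.71,  20.86,  41.98, -45.65]), 'ee_pos': array([608.63,   2.58, 324.74]), 'orientation': array([ 1.7981e+02, -3.0000e-02,  6.7930e+01]), 'force': array([-1.76,  1.08,  6.86]), 'ft_torque': array([0.1 , 0.31, 0.05]), 'finger_force': np.float64(36.17), 'grip_width': np.float64(21.97)}
```

Emit:
{"name": "jog_arm", "arguments": {"rows": "0 0 -0.01 0 0 0 1; 0 0 -0.01 0 0 0 1; 0 0 0 0 0 0 1"}}

```text
time_s: 14.65
ee_pos: [608.7, 2.9, 324.7]
orientation: [179.8, -0.1, 70.2]
force: [-1.2, 1.1, 6.1]
grip_width: 21.5
finger_force: 36.1
```

```bash
python3 - <<'E'
from h import *
st()
E
```

```text
{'time_s': np.float64(14.65), 'joint_positions': array([  6.78,  44.85, -20.33,  96.68,  21.48,  42.15, -43.93]), 'ee_pos': array([608.66,   2.87, 324.72]), 'orientation': array([ 1.7981e+02, -6.0000e-02,  7.0230e+01]), 'force': array([-1.24,  1.07,  6.11]), 'ft_torque': array([ 0.25,  0.24, -0.03]), 'finger_force': np.float64(36.14), 'grip_width': np.float64(21.45)}
```

Emit:
{"name": "jog_arm", "arguments": {"rows": "0 0 -0.012 0 0 0 1; 0 0 -0.012 0 0 0 1; 0 0 0 0 0 0 1"}}

```text
time_s: 15.02
ee_pos: [608.5, 3.3, 324.7]
orientation: [179.8, -0.1, 73.0]
force: [-1.4, 2.5, 5.7]
grip_width: 21.8
finger_force: 36.2
```

```bash
python3 - <<'E'
from h import *
st()
E
```

```text
{'time_s': np.float64(15.02), 'joint_positions': array([  7.19,  44.94, -21.14,  96.67,  22.21,  42.37, -41.85]), 'ee_pos': array([608.54,   3.31, 324.75]), 'orientation': array([ 1.7983e+02, -8.0000e-02,  7.2990e+01]), 'force': array([-1.39,  2.49,  5.68]), 'ft_torque': array([ 0.5 ,  0.38, -0.06]), 'finger_force': np.float64(36.17), 'grip_width': np.float64(21.81)}
```

Emit:
{"name": "jog_arm", "arguments": {"rows": "0 0 -0.012 0 0 0 1; 0 0 -0.012 0 0 0 1; 0 0 0 0 0 0 1"}}

```text
time_s: 15.4
ee_pos: [608.5, 3.4, 324.8]
orientation: [179.8, -0.1, 75.7]
force: [-1.6, 2.1, 6.8]
grip_width: 21.5
finger_force: 36.2
```

```bash
python3 - <<'E'
from h import *
st()
p=np.mean([env.camera('scene')[0].astype(float) for _ in range(6)],0)
q=cv2.resize(p[155:215,270:350],None,fx=9,fy=9,interpolation=cv2.INTER_CUBIC)
cv2.imwrite('pics/h.png',np.clip(q*1.8,0,255).astype(np.uint8)[...,::-1])
E
```

```text
{'time_s': np.float64(15.4), 'joint_positions': array([  7.62,  45.04, -21.92,  96.65,  22.92,  42.61, -39.8 ]), 'ee_pos': array([608.49,   3.39, 324.76]), 'orientation': array([ 1.7985e+02, -1.0000e-01,  7.5690e+01]), 'force': array([-1.62,  2.1 ,  6.84]), 'ft_torque': array([ 0.61,  0.41, -0.27]), 'finger_force': np.float64(36.23), 'grip_width': np.float64(21.51)}
```

View pics/h.png

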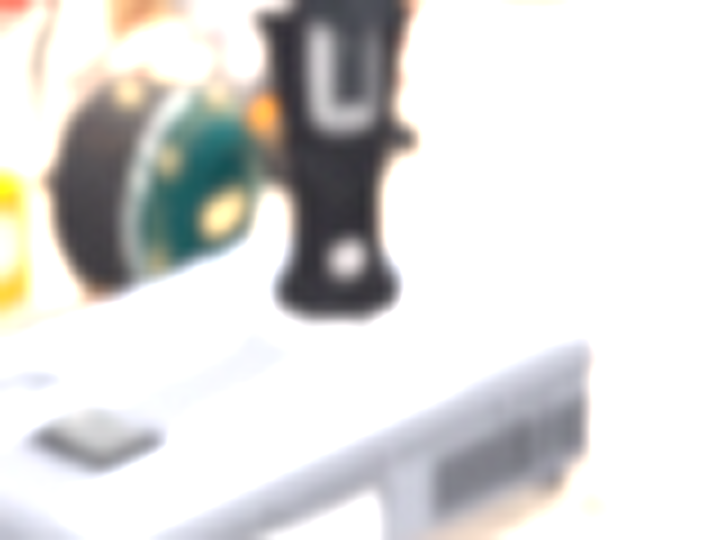

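The crop shows a bright button filling the hole at (347,257). The twist loads at both ends, +0.26 Nm at 52° and -0.27 Nm at 76°, so the nozzle is locked. Next: centre it, ease off the pressure and release.

Emit:
{"name": "jog_arm", "arguments": {"rows": "0 0 0.03 0 0 0 1; 0 0 0.04 0 0 0 1; 0 0 0.03 0 0 -0.001 1; 0 0 0 0 0 0 1; 0 0 0 0 0 0 0.5"}}

```text
time_s: 16.32
ee_pos: [608.2, 2.4, 324.8]
orientation: [179.9, 0.0, 64.3]
force: [0.7, -0.9, 2.2]
grip_width: 21.8
finger_force: 35.6
```

Emit:
{"name": "jog_arm", "arguments": {"rows": "0 0 0 0 0 0 0; 0 0 0 0 0 0 -0.4; 0 0 0 0 0 0 -1; 0 0 0 0 0 0 -1; 0 0 0 0 0 0 -1"}}

```text
time_s: 16.95
ee_pos: [607.7, 3.2, 324.7]
orientation: [-180.0, 0.0, 64.3]
force: [0.3, 0.0, 0.6]
grip_width: 85.2
finger_force: 0.0
```

Emit:
{"name": "jog_arm", "arguments": {"rows": "0 0 0 0 0 -0.02 -1; 0 0 0 0 0 -0.04 -1; 0 0 0 0 0 -0.04 -1; 0 0 0 0 0 0 -1; 0 0 0 0 0 0 -1"}}

```text
time_s: 17.58
ee_pos: [607.4, 3.0, 424.2]
orientation: [-180.0, 0.0, 64.3]
force: [-0.0, -0.2, 0.8]
grip_width: 85.6
finger_force: 0.0
```

```bash
python3 - <<'E'
from h import *
st()
C=np.array([607.3,4.4]); th=np.radians(11.6)
# rocker: dark bezel centroid in first top view, ray to z=69
z=np.load('top0.npz');p,c=z['p'],z['c']; b=p[163:188,272:298]; q=c[163:188,272:298]
k=b.max(2)<70; r=cv2.minAreaRect(q[k][:,:2].astype(np.float32)); print('bezel',r,k.sum())
m=(q[...,2]>73)&(q[...,2]<90); print('raised',q[m].round(0).tolist())
# nozzle now
for n in('top','scene'):
    p,d,c=cloud(n); m=(np.hypot(c[...,0]-C[0],c[...,1]-C[1])<45)&(p.max(2)<75)&(c[...,2]>80)
    k=m&(abs(c[...,2]-192)<7); s=c[k]
    if len(s)>5: print(n,len(s),s.mean(0).round(1),cv2.minAreaRect(s[:,:2].astype(np.float32)))
E
```

```text
{'time_s': np.float64(17.58), 'joint_positions': array([  7.46,  37.73, -21.45,  91.22,  16.05,  54.16, -45.07]), 'ee_pos': array([607.35,   3.  , 424.21]), 'orientation': array([-1.7996e+02,  5.0000e-02,  6.4310e+01]), 'force': array([-0.  , -0.18,  0.82]), 'ft_torque': array([ 0.05,  0.02, -0.  ]), 'finger_force': np.float64(0.0), 'grip_width': np.float64(85.61)}
bezel ((565.0131225585938, 135.8069305419922), (40.51714324951172, 27.958629608154297), 11.056769371032715) 46
raised [[595.0, 168.0, 74.0], [596.0, 135.0, 74.0], [596.0, 105.0, 75.0], [593.0, 116.0, 74.0], [587.0, 167.0, 75.0], [587.0, 140.0, 75.0], [588.0, 135.0, 73.0], [588.0, 132.0, 74.0], [584.0, 148.0, 75.0], [584.0, 145.0, 76.0], [585.0, 140.0, 73.0], [585.0, 129.0, 74.0], [585.0, 124.0, 75.0], [581.0, 153.0, 77.0], [582.0, 151.0, 73.0], [582.0, 146.0, 73.0], [582.0, 135.0, 76.0], [581.0, 131.0, 80.0], [582.0, 129.0, 77.0], [582.0, 123.0, 78.0], [579.0, 148.0, 77.0], [579.0, 142.0, 79.0], [578.0, 139.0, 84.0], [578.0, 137.0, 81.0], [579.0, 134.0, 79.0], [579.0, 131.0, 80.0], [578.0, 128.0, 84.0], [579.0, 124.0, 75.0
[... 2465 characters left out ...]
, [550.0, 110.0, 74.0], [549.0, 104.0, 77.0], [550.0, 101.0, 74.0], [546.0, 161.0, 74.0], [546.0, 147.0, 77.0], [547.0, 134.0, 74.0], [546.0, 128.0, 76.0], [547.0, 126.0, 75.0], [543.0, 164.0, 74.0], [544.0, 145.0, 75.0], [544.0, 142.0, 73.0], [544.0, 134.0, 75.0], [543.0, 131.0, 78.0], [544.0, 115.0, 76.0], [541.0, 137.0, 73.0], [541.0, 120.0, 73.0], [538.0, 161.0, 74.0], [538.0, 139.0, 73.0], [538.0, 115.0, 76.0], [539.0, 98.0, 74.0], [536.0, 120.0, 73.0], [533.0, 161.0, 74.0], [533.0, 104.0, 73.0], [530.0, 161.0, 74.0], [530.0, 147.0, 75.0], [530.0, 104.0, 75.0]]
scene 45 [601.7   7.4 189.7] ((602.2107543945312, 3.262144088745117), (49.28544235229492, 21.55453872680664), 83.5107192993164)
```

```bash
python3 - <<'E'
from h import *
rows(580,139.6,400,101.6,5,1)
E
```

```text
-0.0003 0.0001 -0.0651 0.0223 -0.0167 0.0047 1; -0.0003 0.0001 -0.0651 0.0243 -0.0137 0.0047 1; -0.0003 0.0001 -0.0651 0.0258 -0.0105 0.0047 1; -0.0003 0.0001 -0.0651 0.027 -0.007 0.0047 1; -0.0003 0.0001 -0.0651 0.0277 -0.0035 0.0047 1;
```

Emit:
{"name": "jog_arm", "arguments": {"rows": "0 0 -0.0651 0.0223 -0.0167 0.0047 1; 0 0 -0.0651 0.0243 -0.0137 0.0047 1; 0 0 -0.0651 0.0258 -0.0105 0.0047 1; 0 0 -0.0651 0.027 -0.007 0.0047 1; 0 0 -0.0651 0.0277 -0.0035 0.0047 1"}}

```text
time_s: 18.3
ee_pos: [580.0, 140.5, 399.7]
orientation: [-179.9, 0.0, 101.9]
force: [-0.2, -1.1, 0.2]
grip_width: -0.1
finger_force: 0.0
```

Emit:
{"name": "jog_arm", "arguments": {"rows": "0 0 0 0 0 0.03 1; 0 0 0 0 0 0.05 1; 0 0 0 0 0 0.04 1; 0 0 0 0 0 0 1; 0 0 0 0 0 0 1"}}

```text
time_s: 18.92
ee_pos: [580.9, 140.3, 282.0]
orientation: [179.9, -0.0, 101.6]
force: [-0.1, 0.8, 0.7]
grip_width: -0.2
finger_force: 0.0
```

```bash
python3 - <<'E'
from h import *
st(); rows(580,139.6,256,101.6,1,1)
C=np.array([607.5,4.4])
a=[cloud('scene') for _ in range(6)]
p=np.mean([x[0].astype(float) for x in a],0); d=np.median([x[2] for x in a],0)
m=(np.hypot(d[...,0]-C[0],d[...,1]-C[1])<40)&(p.max(2)<75)&(d[...,2]>80)
for lo,hi in((187,200),(75,90)):
    s=d[m&(d[...,2]>lo)&(d[...,2]<hi)]; print(len(s),s.mean(0).round(1),s[:,2].max(),cv2.minAreaRect(s[:,:2].astype(np.float32)))
a=[cloud('top') for _ in range(6)]
p=np.mean([x[0].astype(float) for x in a],0); d=np.median([x[2] for x in a],0)
m=(np.hypot(d[...,0]-C[0],d[...,1]-C[1])<40)
s=d[m&(d[...,2]>187)&(d[...,2]<200)]; print(len(s)); 
if len(s)>5: print(s.mean(0).round(1),cv2.minAreaRect(s[:,:2].astype(np.float32)))
q=cv2.resize(p[120:200,250:370],None,fx=6,fy=6,interpolation=cv2.INTER_CUBIC)
cv2.imwrite('pics/t2.png',np.clip(q*1.6,0,255).astype(np.uint8)[...,::-1])
E
```

```text
{'time_s': np.float64(18.92), 'joint_positions': array([ -3.64,  48.55, -25.51,  99.94,  31.11,  38.62, -34.78]), 'ee_pos': array([580.9 , 140.27, 281.99]), 'orientation': array([ 1.7994e+02, -3.0000e-02,  1.0161e+02]), 'force': array([-0.07,  0.78,  0.72]), 'ft_torque': array([-0.01,  0.03,  0.01]), 'finger_force': np.float64(0.0), 'grip_width': np.float64(-0.19)}
0.0006 -0.0003 0.0001 -0.0005 -0.001 0.026 1; 
35 [601.    9.9 191.4] 195.07115996503353 ((600.4915771484375, 7.655612945556641), (46.33079528808594, 7.605221271514893), 62.52553939819336)
39 [593.5  13.1  85. ] 89.97408020873104 ((595.087890625, 11.788761138916016), (37.53123474121094, 16.85742950439453), 52.74011993408203)
81
[608.5   4.8 192.9] ((608.0072631835938, 3.521728515625), (59.77066421508789, 21.8078670501709), 65.2436752319336)
```

View pics/t2.png

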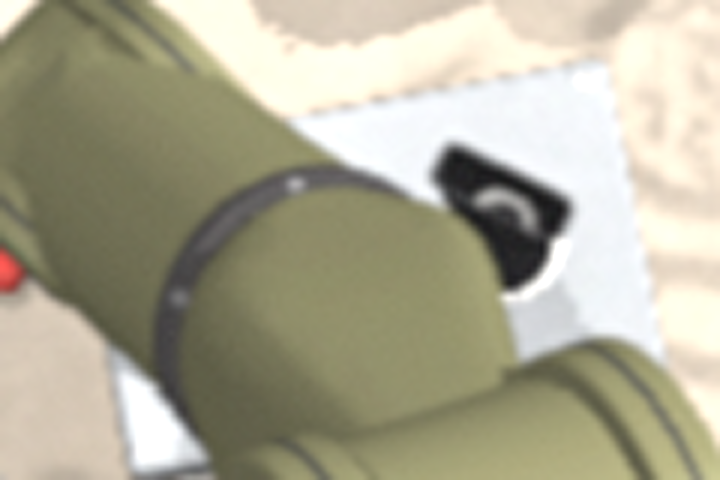

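The nozzle stands at (505,215), seated with its top at 192 mm and at a yaw of -25°. Pressing the rocker now.

Emit:
{"name": "jog_arm", "arguments": {"rows": "0 0 0 -0.0004 -0.0006 0.012 1; 0 0 0 0 0 0.012 1; 0 0 0 0 0 0.004 1; 0 0 0 0 0 0.002 1; 0 0 0 0 0 0 1"}}

```text
time_s: 20.15
ee_pos: [580.0, 139.4, 251.1]
orientation: [-180.0, 0.0, 101.6]
force: [-0.4, -0.5, -0.1]
grip_width: -0.2
finger_force: 0.0
```

Emit:
{"name": "jog_arm", "arguments": {"rows": "0 0 0 0 0 0.002 1; 0 0 0 0 0 0.001 1; 0 0 0 0 0 0 1"}}

```text
time_s: 20.52
ee_pos: [580.4, 139.6, 248.5]
orientation: [179.9, -0.0, 101.6]
force: [1.0, 0.3, 2.0]
grip_width: -0.0
finger_force: 1.0
```

Contact at a tip height of about 76 mm; continuing.

Emit:
{"name": "jog_arm", "arguments": {"rows": "0 0 0 0 0 0.001 1; 0 0 0 0 0 0.001 1; 0 0 0 0 0 0 1"}}

```text
time_s: 20.9
ee_pos: [580.4, 139.7, 247.6]
orientation: [179.9, 0.0, 101.6]
force: [-0.7, -1.0, 11.0]
grip_width: 0.4
finger_force: 5.6
```

Emit:
{"name": "jog_arm", "arguments": {"rows": "0 0 0 0 0 0.001 1; 0 0 0 0 0 0.001 1; 0 0 0 0 0 0 1"}}

```text
time_s: 21.28
ee_pos: [580.3, 139.8, 247.3]
orientation: [179.8, 0.0, 101.6]
force: [-3.3, -2.1, 24.1]
grip_width: -0.2
finger_force: 12.5
```

Emit:
{"name": "jog_arm", "arguments": {"rows": "0 0 0 0 0 -0.005 1; 0 0 0 0 0 -0.04 1; 0 0 0 0 0 -0.06 1; 0 0 0 0 0 -0.05 1; 0 0 0 -0.03 0.05 -0.02 1"}}

```text
time_s: 21.9
ee_pos: [632.4, 123.5, 422.6]
orientation: [-180.0, -0.2, 102.1]
force: [2.5, 0.8, -0.3]
grip_width: 0.1
finger_force: 0.0
```

Emit:
{"name": "jog_arm", "arguments": {"rows": "0 0 0 -0.05 -0.04 0 1; 0 0 0 -0.05 -0.04 0 1; 0 0 0 -0.05 -0.04 0 1; 0 0 0 -0.05 -0.04 0 1; 0 0 0 -0.05 0 0 1"}}

```text
time_s: 22.52
ee_pos: [528.0, -153.6, 418.4]
orientation: [-179.6, -0.0, 101.6]
force: [2.3, 1.2, 0.6]
grip_width: 0.2
finger_force: 0.0
```

```bash
python3 - <<'E'
from h import *
st()
C=np.array([565,135.8]); u=np.array([np.cos(.2025),np.sin(.2025)])
def prof(d):
    r=d[...,:2]-C; a=r@u; b=r@np.array([-u[1],u[0]])
    for lo in range(-16,16,4):
        k=(a>lo)&(a<=lo+4)&(abs(b)<9)&(abs(d[...,2]-75)<15); print(lo+2,k.sum(),d[k][:,2].mean().round(1) if k.any() else '',end=' | ')
    print()
prof(np.load('top0.npz')['c']); prof(np.load('scene0.npz')['c'])
for n in('top','scene'):
    a=[cloud(n) for _ in range(6)]; p=np.mean([x[0].astype(float) for x in a],0); d=np.mean([x[2] for x in a],0); print(n); prof(d)
    if n=='scene': cv2.imwrite('pics/f.png',np.clip(cv2.resize(p[150:250,235:360],None,fx=6,fy=6,interpolation=cv2.INTER_CUBIC)*1.2,0,255).astype(np.uint8)[...,::-1])
    else:
        print('nozzle',cv2.minAreaRect(d[130:175,310:360].reshape(-1,3)[(abs(d[130:175,310:360,2].ravel()-193)<7)][:,:2].astype(np.float32)))
E
```

```text
{'time_s': np.float64(22.52), 'joint_positions': array([ 31.6 ,  35.64, -33.72, 101.03,  24.61,  51.23,  -1.41]), 'ee_pos': array([ 528.03, -153.64,  418.39]), 'orientation': array([-1.7964e+02, -2.0000e-02,  1.0159e+02]), 'force': array([2.26, 1.2 , 0.61]), 'ft_torque': array([-0.01, -0.15, -0.  ]), 'finger_force': np.float64(0.0), 'grip_width': np.float64(0.22)}
-14 9 77.8 | -10 11 76.5 | -6 11 75.5 | -2 8 76.1 | 2 10 76.6 | 6 10 78.8 | 10 8 78.7 | 14 7 79.9 | 
-14 6 75.2 | -10 3 77.6 | -6 2 75.7 | -2 3 77.1 | 2 5 76.3 | 6 6 76.7 | 10 7 78.9 | 14 3 81.0 | 
top
-14 13 78.2 | -10 9 80.2 | -6 10 78.5 | -2 9 77.9 | 2 9 75.9 | 6 11 76.4 | 10 8 75.6 | 14 9 75.9 | 
nozzle ((608.2440185546875, 3.4249305725097656), (59.69483947753906, 22.346721649169922), 64.25859832763672)
scene
-14 12 76.0 | -10 5 80.1 | -6 0  | -2 2 79.2 | 2 2 76.7 | 6 5 76.4 | 10 3 75.5 | 14 5 76.1 |
```

View pics/f.png

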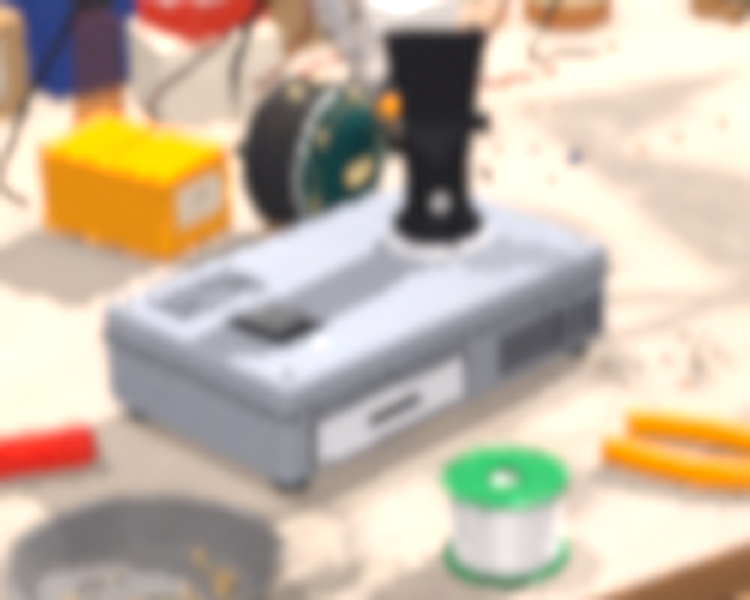

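The final view shows the nozzle seated on the flange with the button shining in its hole at (440,203), and the bystanders where they were. The depth profile of the rocker has flipped: its near end stands at about 80 mm and its far end at about 75.7 mm, so it is on.

Emit:
{"name": "jog_arm", "arguments": {"rows": "0 0 0 0 0 0 1; 0 0 0 0 0 0 1; 0 0 0 0 0 0 1"}}

```text
time_s: 23.5
ee_pos: [531.4, -151.6, 419.2]
orientation: [-180.0, 0.0, 101.6]
force: [0.2, 0.3, -0.3]
grip_width: -0.1
finger_force: 0.0
```

```bash
python3 -c "
from station import env
print(env.close_job())"
```

```text
the job is handed in; nothing more can be done
None
```

I seated the nozzle on the flange with the button snapped through its hole, switched the rocker on, left the other things on the desk untouched, and handed the job in at about 23.5 s; the highest wrist force I read was about 10 N at the nozzle and 24 N at the rocker, and no verdict came back.

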